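Switch the ball sorter over and feed a ball

TASK

The seesaw gate of the ball sorter leans towards the chute whose tray is already full of steel balls: with a fingertip, rock it over its pivot all the way until it leans towards the empty tray. Then push the waiting ball off its feed ledge onto the gate, so that it rolls by itself down the chute into the empty tray. Do not pick up, carry or steer the ball by hand, leave the balls in the full tray where they are, and leave the gate switched over and the things standing round the sorter undisturbed.

Things in the scene. Friction and masses are not known exactly. Their poses are not given: they have to be found in the camera images.
- sorter: ball sorter, fixed to the worktop at any heading: base plate 90 x 384 mm, grey seesaw gate in the middle, a white chute and tray at each end, highest point 95 mm. Origin: centre of its underside, on the worktop. y axis: from the empty tray (-y) over the gate to the full tray (+y). x axis: from the feed ledge (-x side) across the gate. z up
- gate (a joint): tilt of the seesaw gate (rad) about the sorter's x axis; pivot 55 mm above the sorter's origin. +0.25: fully over to the full tray (+y end low); -0.25: fully over to the empty tray (-y end low); both are stops. Friction (about 0.02 N m, under 1 N at its ends) keeps it where it is left. It starts leaning to the full tray, at 0.15 to 0.25
- gate_end_empty (a point): point on the gate's top face, mid-width, 52 mm from the pivot towards the empty tray (this end is raised at the start). In the gate's frame it lies 6.5 mm above the pivot axis. The gate is a plate 60 x 140 mm between lips 52 mm apart: 10 mm high on the ledge's side, with a 40 mm gap in the middle for the ball, and 16 mm on the other
- gate_end_full (a point): the same point on the gate's other end, on the full tray's side (low at the start)
- ball_center (a point): centre of the waiting polished (slippery) steel ball, 28 mm diameter, about 90 g; it sits in a shallow round seat (11 mm hole, it sinks in 1 mm) in the feed ledge, 72 mm from the sorter's origin to -x, centre about 79 mm high. About 1 N pushes it out of the seat. Push it at or below its mid-height, with the fingertips a few mm above the rails; a finger set higher rides up on it
- ledge_edge (a point): middle of the feed ledge's top edge towards the gate, in the sorter's frame at x = -37 mm, z = 66 mm; past it the ball drops about 4 mm onto the gate. The ledge runs from here 70 mm back to -x and is 46 mm wide about y = 0; two guide rails along x, 5 mm thick, 3 mm high, lie on it 17 mm apart under the ball; both ends are open, so a finger can come from behind
- tray_empty (a point): middle of the empty tray's floor, 9 mm high; the tray is 64 x 60 mm inside, its outer wall reaches 44 mm up. The chute falls to it from y = -70 mm (34 mm high) to y = -125 mm (16 mm high); its side walls, 52 mm high, begin 77 mm from the sorter's middle
- tray_full (a point): middle of the full tray's floor, 9 mm high, same tray with four balls
- parked0_center (a point): centre of one of the four like balls lying in the full tray
- parked1_center (a point): centre of one of the four like balls lying in the full tray
- parked2_center (a point): centre of one of the four like balls lying in the full tray
- parked3_center (a point): centre of one of the four like balls lying in the full tray
- dropper: bystander: loose amber dropper bottle, 30 mm diameter, 78 mm high, standing beside the sorter; origin at the centre of its underside
- tube: bystander: loose clear capped tube, 36 mm diameter, 118 mm high, standing beside the sorter; origin at the centre of its underside
- cup: bystander: loose small sample cup with a snap lid, 35 x 43 x 24 mm, standing beside the sorter; origin at its underside
Mind the look-alikes: they are no part of the job. What is shaped like the part that bears ball_center but red is not meant.

How it is judged:
On the way, in this order (a step that is already met when the one before it is completed fails the run):
1. the gate is rocked over to the empty tray while the ball still waits in its seat (value of joint gate below -0.2 rad and distance of ball_center from where it was at the start of the episode below 0.01 m), for 0.2 s.
2. the ball has rolled into the empty tray (y of ball_center in the frame of sorter between -0.187 and -0.128 m and x of ball_center in the frame of sorter between -0.034 and 0.034 m and z of ball_center in the frame of sorter below 0.035 m), for 0.2 s.
At the end, for the whole second after the job is handed in: the gate leans to the empty tray (joint below -0.2 rad), the ball lies at rest inside the formerly empty tray, the four other balls still lie in the full tray (all of step 2 and value of joint gate below -0.2 rad and linear speed of ball below 0.05 m/s and y of each of parked0_center, parked1_center, parked2_center, parked3_center in the frame of sorter above 0.122 m and z of each of parked0_center, parked1_center, parked2_center, parked3_center in the frame of sorter below 0.035 m); the robot touches nothing.
It fails at once if the ball is lifted (its centre more than 15 mm above its seat) (height (world z) of ball_center above 0.094 m).
It fails at once if the robot touches the ball once it has left the ledge: past the gate's middle line, or more than 35 mm to either side of the ledge's line, or behind the ledge (contact force between any of the fingers, the arm and ball above 0.1 N and (x of ball_center in the frame of sorter above 0 m or x of ball_center in the frame of sorter below -0.12 m or y of ball_center in the frame of sorter above 0.035 m or y of ball_center in the frame of sorter below -0.035 m)).
It fails at once if the ball goes down the full tray's chute (y of ball_center in the frame of sorter above 0.08 m).
It fails at once if a ball in the full tray is taken out or shoved about (over 20 mm) (distance of any of parked0_center, parked1_center, parked2_center, parked3_center from where it was at the start of the episode above 0.02 m).
It fails at once if a bystander is moved (over 15 mm) or tipped (distance of any of dropper, tube, cup from where it was at the start of the episode above 0.015 m or angle between any of dropper, tube, cup's own z axis and vertical above 0.3 rad).
It also fails if it takes over 42 s, if anything falls off the work surface, if the arm or the gripper's body presses on something with over 40 N, if the wrist force passes 120 N, or if a joint passes its speed limit or range.

ROBOT

A 6-joint arm with a two-finger parallel gripper is mounted at the origin on a cart in front of the work surface, level with it; the furniture and walls round the work are solid. World frame = base frame: x ahead of the robot, y to its left, z up, the work surface at z = 0. Lengths are in m, angles in rad, forces in N, time in s.
With the tool pointing down it reaches from about 0.35 to 0.775 m from the base axis. Payload 7.3 kg.
Tool frame: the origin (TCP) lies midway between the tips of the shut fingers; the grasp point (between the pads) lies 19 mm behind it (r.hold_point_z is the distance from the TCP to the grasp point, in m); z points along the fingers, y is the line along which they close (so a half turn about z gives the same grasp; the last joint's range is limited). The gripper opens to 92 mm and grips with 3 to 60 N. Pads are 19 mm wide; open, the fingers measure 130 mm over their backs; the gripper's body (75 mm by 190 mm) begins 47 mm behind the grasp point.
Start: joints at [-1.424, 0.342, 1.524, -0, 1.275, -0.146], TCP at [0.152, -0.503, 0.227] pointing down, gripper open.
Joint ranges: [-2.53, 2.53], [-0.77, 2.02], [0.04, 2.7], [-1, 4.14], [0.28, 2.66], [-3.11, 3.11]. Speed limits (rad/s): [2.57, 2.57, 3.14, 3.14, 3.14, 3.14].

INTERFACE

Orientations are given as a unit quaternion [w, x, y, z].
In Python, from bench import r gives the robot as it stands.
- The arm moves only by the shell command python3 -m jog 'ROWS' [FORCE]. ROWS is JSON, a list of rows, each an object with "gripper": the opening, from 0 (shut) to 1 (fully open); "translation": the shift along the tool's x, y, z in mm, a list of three; "roll": the turn about the tool's z in degrees. In form: [{"gripper": gripper, "translation": [tx, ty, tz], "roll": roll}, ...]. A call has 1 to 12 rows; each row is the pose to reach, as a shift and turn from the pose commanded when the call began, along the tool's axes at that moment; what a row does not reach only later rows make up. A row lasts 1/10 s, in which the tool goes at most 50 mm and 8.59 degrees, less where a joint would pass 70% of its speed; a pose out of reach is approached as far as the arm can. A call with a gripper value outside its range is refused whole. The fingers move at their own pace and stop on an object; FORCE is the grip in N (left out, the last holds). Time passes only in rows, so rows that repeat a pose let the fingers close. It gives the time, the measured TCP pose, the force, the opening and the grip force at its end, in the units of the state.
- r.get_state(): the state, without advancing time (a new reading comes with each control period).
- r.grab_frame(name): name is "scene" or "top" or "wrist"; returns the picture (400x640x3 uint8, red, green, blue); there is no depth.
- r.camera_info(name): a dict with "vfov" (degrees; the focal length in pixels is half the picture's height over the tangent of half this angle, whatever the lens; pixels are square), "cx", "cy" (the principal point, pixels), "pose" (4x4, takes a point from camera to world coordinates). Camera axes: x right, y up, looking along -z (the intrinsics and any distortion apply to the point x, -y, -z); pixel columns grow to the right and rows downward; lengths in m; the calibration is good to about 2 mm. The wrist camera is an equidistant fisheye: a pixel r from the principal point sees the ray r / f radians off the axis. A picture is of the moment at which its call begins: read the wrist's pose just before it. camera_info takes no time and is no camera call; for the wrist camera it gives the pose at the moment of the call.
- r.job_done(): hands the job in; it is judged then, once.
The state is a dict: "time": time; "joints": joint angles; "dq": joint speeds; "tau": joint torques, N m; "position": TCP position; "tool_rot": TCP orientation; "wrist_force": force on the tool from outside, world axes, zero at the start; "wrist_torque": the same for the moment, N m; "gripper_width": finger opening in m; "grip_force": force on a finger pad.
Only numpy, scipy, OpenCV 4.12 (cv2) and the standard library are available. Lean on these libraries where they do the work, as an engineer would, in place of code of your own. Each camera call takes 0.05 s, during which the arm holds its last target. There are 200 camera calls.

## Working session

There is one attempt and no reset: what is moved stays moved. The work goes in short steps, Python scripts to look and compute and a shell command to move; the robot and the scene stay as the last step left them, time stands still between calls to the robot, and variables do not carry over. Pictures are saved under pics/ and viewed, at most 10 in all, crops included, and the job is handed in when it is done.

```bash
mkdir -p pics
python3 - <<'E'
from bench import r
import cv2,numpy as np
a=[]
for n in("scene","top"):
    f=r.grab_frame(n);cv2.imwrite(f"pics/{n}0.png",f[:,:,::-1]);i=r.camera_info(n);print(n,i['vfov'],i['cx'],i['cy'],np.round(i['pose'],4).tolist())
print(r.get_state())
E
ls
```

```text
scene 54.40544985362276 314.4825089628309 199.14678048060694 [[-0.5634, 0.3882, -0.7293, -0.1231], [-0.8261, -0.2777, 0.4903, 0.5043], [-0.0122, 0.8787, 0.4772, 0.4984], [0.0, 0.0, 0.0, 1.0]]
top 43.93931131532567 324.5852286188173 198.17533475649307 [[0.0207, 0.9963, -0.0837, 0.4833], [-0.9992, 0.0178, -0.0363, 0.0268], [-0.0346, 0.0844, 0.9958, 0.9974], [0.0, 0.0, 0.0, 1.0]]
{'time': 0.1, 'joints': array([-1.42403678e+00,  3.42666485e-01,  1.52485739e+00, -3.56375169e-05,
        1.27539082e+00, -1.46006959e-01]), 'dq': array([ 0.00057219, -0.00112218, -0.00394204, -0.00127326,  0.00042911,
       -0.00097648]), 'tau': array([ 3.09971118e-03, -4.32003522e+01, -2.44695210e+01,  7.21084583e-02,
        5.26239944e-02, -4.97244434e-05]), 'position': array([ 0.15147435, -0.50232656,  0.22612985]), 'tool_rot': array([-6.61012677e-04,  9.89304115e-01,  1.45866138e-01, -1.72922267e-05]), 'wrist_force': array([0.39939483, 0.90306643, 0.62600845]), 'wrist_torque': array([-0.01455206, -0.04101069, -0.03771057]), 'grip_force': 0.0, 'gripper_width': 0.09204652624543269}
pics
```

View pics/top0.png

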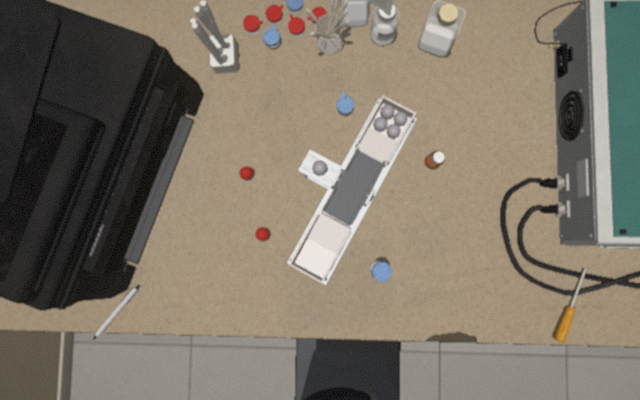

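View pics/scene0.png

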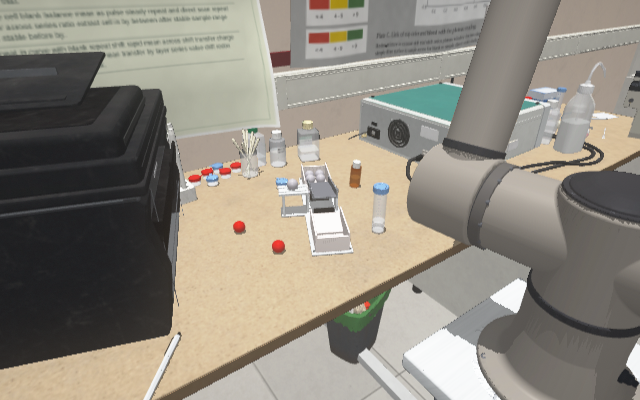

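The top view shows the waiting steel ball at about (320,168) on its ledge. The full tray is at (390,122), the empty tray at (318,255) and the gate at (356,188). The bystanders are the cup at (345,104), the dropper at (435,160) and the tube at (382,270). The red balls at (246,173) and (262,234) are the look-alikes. They are red and off the ledge, so the grey ball at (320,168) is the one meant. I'll confirm that in an enlarged crop.

```bash
cat > h.py <<'E'
from bench import r
import cv2,numpy as np
def ray(n,u,v):
    i=r.camera_info(n);f=200/np.tan(np.radians(i['vfov'])/2);P=np.array(i['pose'])
    d=P[:3,:3]@np.array([(u-i['cx'])/f,-(v-i['cy'])/f,-1]);return P[:3,3],d
def onz(n,u,v,z):
    o,d=ray(n,u,v);return o+d*(z-o[2])/d[2]
def proj(n,p):
    i=r.camera_info(n);f=200/np.tan(np.radians(i['vfov'])/2);P=np.array(i['pose'])
    c=P[:3,:3].T@(np.asarray(p)-P[:3,3]);return i['cx']+f*c[0]/-c[2],i['cy']-f*c[1]/-c[2]
E
python3 - <<'E'
import cv2,numpy as np
from h import *
f=cv2.imread('pics/top0.png')
c=f[85:295,270:460];cv2.imwrite('pics/crop.png',cv2.resize(c,None,fx=2.8,fy=2.8,interpolation=cv2.INTER_CUBIC))
hsv=cv2.cvtColor(f,cv2.COLOR_BGR2HSV)
# low-saturation (white/grey) blob vs. wood
m=((hsv[:,:,1]<45)).astype(np.uint8);m[:85]=0;m[295:]=0;m[:,:280]=0;m[:,:][:,460:]=0
m=cv2.morphologyEx(m,cv2.MORPH_CLOSE,np.ones((3,3)))
n,l,s,ce=cv2.connectedComponentsWithStats(m)
for k in range(1,n):
    if s[k,4]>30: print(s[k],ce[k])
k=1+s[1:,4].argmax()
op=cv2.morphologyEx((l==k).astype(np.uint8),cv2.MORPH_OPEN,np.ones((3,3)))
print(cv2.minAreaRect(cv2.findContours(op,0,2)[0][0]))
g=(hsv[:,:,2]<110)&(hsv[:,:,1]<60)
g[:85]=0;g[295:]=0;g[:,:280]=0;g[:,460:]=0
n,l,s,ce=cv2.connectedComponentsWithStats(g.astype(np.uint8))
for k in range(1,n):
    if s[k,4]>25:
        print('dark',s[k],ce[k],cv2.minAreaRect(cv2.findContours((l==k).astype(np.uint8),0,2)[0][0]))
E
```

```text
[336  91  19  24  75] [344.58666667 102.33333333]
[ 287   94  131  192 9981] [348.95701833 187.69502054]
[432 151  13  13 131] [438.13740458 156.90839695]
[370 260  23  23 111] [379.6036036  269.88288288]
((337.4076232910156, 180.58596801757812), (81.40486145019531, 196.48899841308594), 28.610462188720703)
dark [392 104  19  12  31] [401.12903226 109.58064516] ((400.9197692871094, 109.64910125732422), (21.063579559326172, 1.8963993787765503), 28.300756454467773)
dark [346 150  13  22  50] [351.66 161.58] ((352.16082763671875, 160.58514404296875), (2.2874512672424316, 24.1742000579834), 27.89727020263672)
dark [324 182  14  28  56] [331.58928571 195.28571429] ((330.9000244140625, 195.70001220703125), (4.0249223709106445, 29.96331024169922), 26.56505012512207)
```

View pics/crop.png

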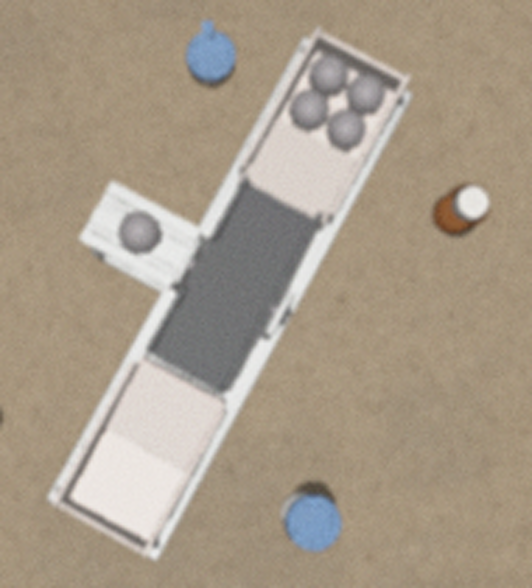

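The crop confirms it: the grey ball at crop (139,233), which is full-image (319.6,168.2), sits between the rails on the white ledge. The tray's outer corners are at crop (50,497), (156,558), (318,30) and (411,78). The gate's dark plate is at about (235,290).

Run:
```python
from h import *
P=lambda u,v,z:onz('top',270+u/2.8,85+v/2.8,z)[:2]
z=.044
e1,e2,f1,f2=P(50,497,z),P(156,558,z),P(318,30,z),P(411,78,z)
b=P(139,233,.079)
print(np.round([e1,e2,f1,f2,b],4).tolist(),[np.linalg.norm(x) for x in(e1-e2,f1-f2,e1-f1,e2-f2)])
for d in (e1-f1,e2-f2,):print(np.degrees(np.arctan2(-d[1],-d[0])))
y=(f1+f2-e1-e2);y/=np.linalg.norm(y);x=np.array([y[1],-y[0]])
c=(e1+e2+f1+f2)/4
print('c',c,'from ball',b+.072*x,np.degrees(np.arctan2(y[1],y[0])))
# gate plate corners crop
q=[P(*t) for t in((245,185,.04),(323,215,.04),(150,355,.07),(228,392,.07))]
print('gate',np.mean(q,0))
# ball from scene view
f=cv2.imread('pics/scene0.png');print('ball proj scene',proj('scene',[*b,.079]))
o=b+.072*x;R=lambda X,Y,Z:np.array([*(o+X*x+Y*y),Z])
for p in((-.032,-.192,.044),(.032,-.192,.044),(-.032,.192,.044),(.032,.192,.044),(-.037,0,.066),(-.107,0,.066),(0,-.07,.07),(0,.07,.04)):
    print(p,np.round((np.array(proj('top',R(*p)))-[270,85])*2.8),'scene',np.round(proj('scene',R(*p))))
for n,u,v,h in(('tube',313,522,.118),('drop',474,203,.078),('cup',210,57,.024)):
    p=P(u,v,h);d=p-o;print(n,p,'sorter xy',d@x,d@y)
cv2.imwrite('pics/sc.png',cv2.resize(f[150:260,260:400],None,fx=5,fy=5,interpolation=cv2.INTER_CUBIC))
```

```text
[[0.4386, 0.1293], [0.399, 0.0559], [0.7667, -0.0498], [0.7333, -0.1146], [0.6165, 0.0706]] [np.float64(0.08333022233680949), np.float64(0.07290359751581635), np.float64(0.3738259601045413), np.float64(0.375234533645233)]
-28.63011815018548
-27.03492756535514
c [0.58437848 0.00519486] from ball [0.58290535 0.00696614] -27.831022919900917
gate [0.58532557 0.00390634]
ball proj scene (np.float64(292.6954261666664), np.float64(183.17631338693897))
(-0.032, -0.192, 0.044) [ 56. 513.] scene [319. 238.]
(0.032, -0.192, 0.044) [138. 559.] scene [349. 236.]
(-0.032, 0.192, 0.044) [325.  29.] scene [303. 164.]
(0.032, 0.192, 0.044) [406.  72.] scene [324. 163.]
(-0.037, 0, 0.066) [185. 260.] scene [307. 187.]
(-0.107, 0, 0.066) [ 95. 211.] scene [279. 189.]
(0, -0.07, 0.07) [183. 377.] scene [326. 198.]
(0, 0.07, 0.04) [281. 203.] scene [319. 183.]
tube [ 0.43018088 -0.04414228] sorter xy 0.11649842046975807 -0.11119781090810364
drop [ 0.6402624  -0.15161892] sorter xy 0.11346323152973974 0.12476035803153405
cup [0.75210998 0.02523674] sorter xy -0.09515301190457369 0.14110253565758205
```

View pics/sc.png

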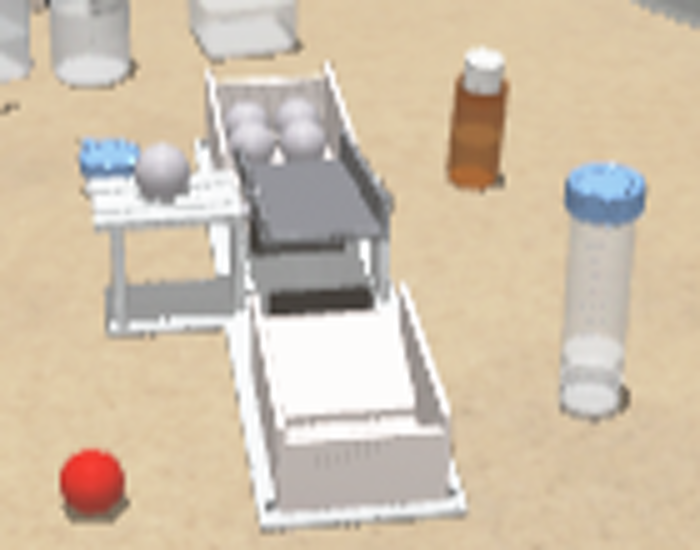

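The geometry agrees:
- **Origin:** the ball-derived origin is (0.583, 0.007), and the corners give (0.584, 0.005).
- **Heading:** the sorter's y axis points at about -28°.
- **Ball check:** the scene view puts the ball within 1 px of its projection.

Next I'll move above the raised gate end with the fingers shut and tool y along sorter y.

```bash
python3 -m jog '[{"gripper":0,"translation":[526,-396,40],"roll":-45.2},{"gripper":0,"translation":[526,-396,40],"roll":-45.2},{"gripper":0,"translation":[526,-396,40],"roll":-45.2},{"gripper":0,"translation":[526,-396,40],"roll":-45.2},{"gripper":0,"translation":[526,-396,40],"roll":-45.2},{"gripper":0,"translation":[526,-396,40],"roll":-45.2},{"gripper":0,"translation":[526,-396,40],"roll":-45.2},{"gripper":0,"translation":[526,-396,40],"roll":-45.2},{"gripper":0,"translation":[526,-396,40],"roll":-45.2},{"gripper":0,"translation":[526,-396,40],"roll":-45.2},{"gripper":0,"translation":[526,-396,40],"roll":-45.2},{"gripper":0,"translation":[526,-396,40],"roll":-45.2}]' 10
cat >> h.py <<'E'
from scipy.spatial.transform import Rotation as Ro
O=np.array([.583,.0065,0]);a=np.radians(-28)
Y=np.array([np.cos(a),np.sin(a),0]);X=np.array([Y[1],-Y[0],0])
def go(X_,Y_,Z_):
    s=r.get_state();q=s['tool_rot'];R=Ro.from_quat([*q[1:],q[0]]).as_matrix();p=s['position']
    t=O+X_*X+Y_*Y+[0,0,Z_];d=p-O
    print('t',s['time'],'at',np.round([d@X*1e3,d@Y*1e3,p[2]*1e3],1),'need mm',np.round(R.T@(t-p)*1e3,1),'toolY deg',np.degrees(np.arctan2(R[1,1],R[0,1])),'F',np.round(s['wrist_force'],1),'w',s['gripper_width'])
E
python3 -c "
from h import *
go(0,-.048,.12)"
```

```text
time: 1.3
position: [0.5064, -0.0177, 0.19]
tool_rot: [0.0, 0.857, 0.515, -0.0]
wrist_force: [0.4, -1.1, 1.2]
gripper_width: 0.0023
grip_force: 0.0
t 1.3 at [ 57.3 -56.3 190. ] need mm [57.3  8.3 70. ] toolY deg -28.008406561358804 F [ 0.4 -1.1  1.2] w 0.0022518868890112516
```

```bash
python3 -m jog '[{"gripper":0,"translation":[40,5,30],"roll":0},{"gripper":0,"translation":[57,8,60],"roll":0},{"gripper":0,"translation":[57,8,60],"roll":0},{"gripper":0,"translation":[57,8,60],"roll":0}]'
python3 - <<'E'
from h import *
go(0,-.048,.12)
i=r.camera_info('wrist');print(i['vfov'],i['cx'],i['cy'],np.round(i['pose'],3).tolist())
w=r.grab_frame('wrist');s=r.grab_frame('scene')
s=cv2.resize(s[130:270,230:430],(640,448),interpolation=cv2.INTER_CUBIC)
cv2.imwrite('pics/wr1.png',w[:,:,::-1]);cv2.imwrite('pics/s1.png',s[:,:,::-1])
E
```

```text
time: 1.7
position: [0.5389, 0.0268, 0.1299]
tool_rot: [-0.0, 0.857, 0.515, -0.001]
wrist_force: [-0.5, 0.0, 0.9]
gripper_width: 0.0005
grip_force: 0.0
t 1.7 at [  2.8 -48.5 129.9] need mm [2.8 0.5 9.9] toolY deg -27.975543860093854 F [-0.5  0.   0.9] w 0.0004745186785366409
65.70646984690485 322.529971335349 198.8529737481345 [[0.884, 0.451, 0.126, 0.573], [-0.468, 0.852, 0.234, 0.089], [-0.002, -0.266, 0.964, 0.289], [0.0, 0.0, 0.0, 1.0]]
```

View pics/wr1.png

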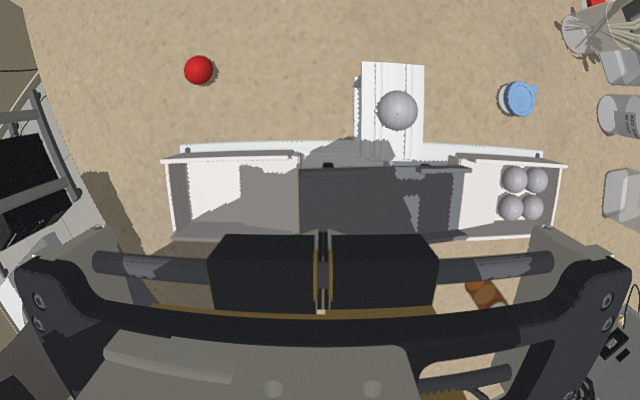

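The wrist view shows the ball at (398,110) on the ledge. The ledge is square with the image, so the heading is good, and the gate is beneath the fingers. Next I'll press down gently.

```bash
python3 -c "
from h import *
i=r.camera_info('wrist');f=200/np.tan(np.radians(i['vfov'])/2);P=np.array(i['pose']);u,v=398-i['cx'],110-i['cy'];R=np.hypot(u,v);t=R/f
d=P[:3,:3]@np.array([np.sin(t)*u/R,-np.sin(t)*v/R,-np.cos(t)]);p=P[:3,3]+d*(.079-P[2,3])/d[2];print('ball sorter',(p-O)@X,(p-O)@Y)"
python3 -m jog '[{"gripper":0,"translation":[3,1,30],"roll":0},{"gripper":0,"translation":[3,1,45],"roll":0},{"gripper":0,"translation":[3,1,52],"roll":0},{"gripper":0,"translation":[3,1,57],"roll":0},{"gripper":0,"translation":[3,1,61],"roll":0},{"gripper":0,"translation":[3,1,64],"roll":0},{"gripper":0,"translation":[3,1,67],"roll":0},{"gripper":0,"translation":[3,1,70],"roll":0},{"gripper":0,"translation":[3,1,72],"roll":0},{"gripper":0,"translation":[3,1,72],"roll":0}]'
```

```text
ball sorter -0.07308674718925746 0.005177483288827182
time: 2.8
position: [0.5418, 0.0291, 0.0581]
tool_rot: [-0.0, 0.857, 0.515, -0.0]
wrist_force: [-0.0, -0.1, -0.1]
gripper_width: 0.0002
grip_force: 0.0
```

```bash
python3 -m jog '[{"gripper":0,"translation":[0,0,2],"roll":0},{"gripper":0,"translation":[0,0,4],"roll":0},{"gripper":0,"translation":[0,0,4],"roll":0}]'
python3 -m jog '[{"gripper":0,"translation":[0,0,1],"roll":0},{"gripper":0,"translation":[0,0,2],"roll":0},{"gripper":0,"translation":[0,0,2],"roll":0}]'
python3 - <<'E'
from h import *
w=r.grab_frame('wrist');s=r.grab_frame('scene')
s=cv2.resize(s[130:270,230:430],(560,392),interpolation=cv2.INTER_CUBIC)
cv2.imwrite('pics/s2.png',np.vstack([s,w[20:220,40:600]])[:,:,::-1])
E
```

```text
time: 3.1
position: [0.5417, 0.029, 0.0541]
tool_rot: [-0.0, 0.857, 0.515, -0.0]
wrist_force: [-0.2, -0.2, 0.6]
gripper_width: 0.0005
grip_force: 0.0
time: 3.4
position: [0.5418, 0.029, 0.0522]
tool_rot: [0.0, 0.857, 0.515, -0.0]
wrist_force: [-0.4, 0.4, -0.3]
gripper_width: 0.0002
grip_force: 0.0
```

View pics/s2.png

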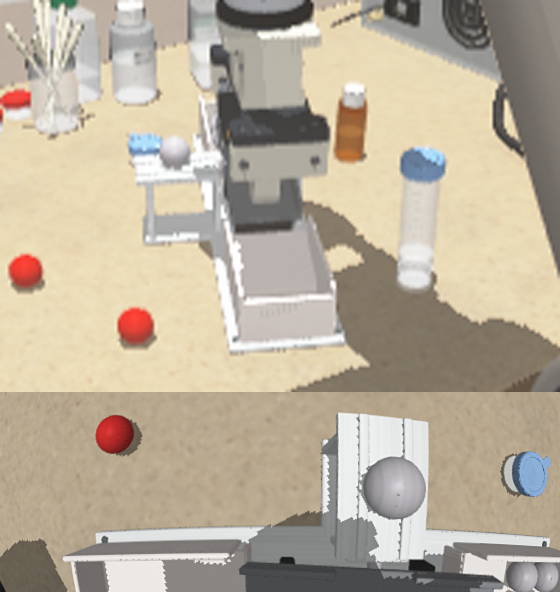

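The gate has swung over, with its left end lower in the wrist view, and the ball is still seated. I feel no stop yet, so I'll press further.

```bash
python3 -m jog '[{"gripper":0,"translation":[0,0,1],"roll":0},{"gripper":0,"translation":[0,0,2],"roll":0},{"gripper":0,"translation":[0,0,2],"roll":0}]'
python3 -m jog '[{"gripper":0,"translation":[0,0,1],"roll":0},{"gripper":0,"translation":[0,0,1.5],"roll":0},{"gripper":0,"translation":[0,0,1.5],"roll":0}]' | sed -n 2,4p
```

```text
time: 3.8
position: [0.542, 0.029, 0.0504]
tool_rot: [0.0, 0.857, 0.515, 0.0]
wrist_force: [-0.4, 0.5, 1.2]
gripper_width: 0.0007
grip_force: 0.5
position: [0.5421, 0.029, 0.05]
tool_rot: [0.0, 0.857, 0.515, 0.0]
wrist_force: [-3.6, 0.1, 9.7]
```

The stop is reached: about 10 N at z = 50 mm. Next I'll lift, go behind the ledge, and re-measure the ball and ledge.

```bash
python3 -m jog '[{"gripper":0,"translation":[0,0,-30],"roll":0},{"gripper":0,"translation":[0,0,-80],"roll":0},{"gripper":0,"translation":[30,10,-90],"roll":0},{"gripper":0,"translation":[70,30,-90],"roll":0},{"gripper":0,"translation":[110,48,-90],"roll":0},{"gripper":0,"translation":[132,48,-90],"roll":0},{"gripper":0,"translation":[132,48,-90],"roll":0},{"gripper":0,"translation":[132,48,-90],"roll":0}]'
python3 - <<'E'
from h import *
go(-.13,0,.073)
f=r.grab_frame('top');s=r.grab_frame('scene')
s=cv2.resize(s[130:270,230:430],(560,392),interpolation=cv2.INTER_CUBIC)
t=cv2.resize(f[85:295,270:460],(380,420),interpolation=cv2.INTER_CUBIC)
cv2.imwrite('pics/s3.png',cv2.hconcat([cv2.resize(s,(420,294)),t[:294]])[:,:,::-1])
E
```

```text
time: 4.9
position: [0.6456, 0.1231, 0.138]
tool_rot: [-0.0, 0.857, 0.515, -0.001]
wrist_force: [-0.4, -0.7, -0.2]
gripper_width: 0.0006
grip_force: 0.0
t 4.9 at [-132.4    0.5  138. ] need mm [-2.3 -0.5 65. ] toolY deg -27.9679640738851 F [-0.4 -0.7 -0.2] w 0.000611128408661149
```

View pics/s3.png

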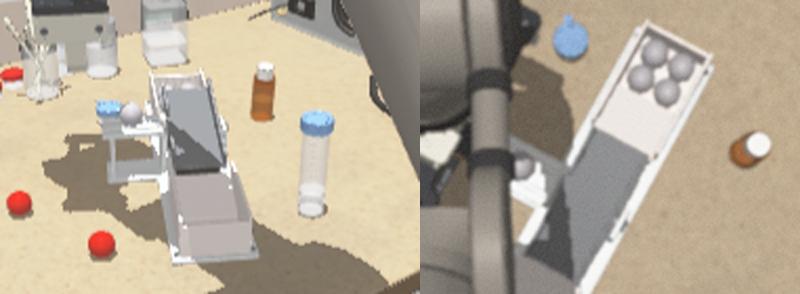

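The scene view shows the gate leaning to the empty tray, the ball still seated at (130,113), and the bystanders untouched. Before pushing, I'll cross-check the ball's lateral position from the stationary wrist picture, where the ball is at wrist pixel (434,115).

Run:
```python
from h import *
i=r.camera_info('wrist');f=200/np.tan(np.radians(i['vfov'])/2);P=np.array(i['pose']);tcp=r.get_state()['position']
def W(u,v,z,t):
    C=P[:3,3]+np.array(t)-tcp;u,v=u-i['cx'],v-i['cy'];R=np.hypot(u,v);a=R/f
    d=P[:3,:3]@np.array([np.sin(a)*u/R,-np.sin(a)*v/R,-np.cos(a)]);p=C+d*(z-C[2])/d[2]-O;return np.round([p@X*1e3,p@Y*1e3],1)
A=[.5389,.0268,.1299];B=[.5418,.029,.0522]
print('ball A',W(398,110,.079,A),'B',W(434,115,.079,B))
print('ledge edges A',W(361,80,.066,A),W(424,80,.066,A),W(359,140,.066,A),W(423,140,.066,A))
print('tray outer ends A',W(163,160,.044,A),W(567,165,.044,A))
# steel ball in top0 by circle
g=cv2.cvtColor(cv2.imread('pics/top0.png'),cv2.COLOR_BGR2GRAY)[150:186,300:340].astype(np.uint8)
m=(g<165).astype(np.uint8);n,l,s,c=cv2.connectedComponentsWithStats(m)
for k in range(1,n):
    if 80<s[k,4]<400:print(s[k],c[k]+[300,150],[ (lambda p:(p@X,p@Y))(onz('top',*(c[k]+[300,150]),.079)-O)])
w=r.grab_frame('wrist');cv2.imwrite('pics/w4.png',w[:,:,::-1])
```

```text
ball A [-73.4   3.4] B [-73.5   2.5]
ledge edges A [-94.5 -20.7] [-97.2  26.2] [-51.  -21.8] [-52.3  26.5]
tray outer ends A [ -36.1 -187.4] [-36.5 199.4]
[ 14   0  26  14 200] [330.425 154.405] [(np.float64(-0.06741256405084638), np.float64(0.03202859626679716))]
[ 13  11  15  15 151] [319.66225166 167.85430464] [(np.float64(-0.07266680387894746), np.float64(9.549935485440087e-05))]
[  0  23  19  13 135] [305.88148148 180.75555556] [(np.float64(-0.083351696574944), np.float64(-0.03357437402273721))]
```

View pics/w4.png

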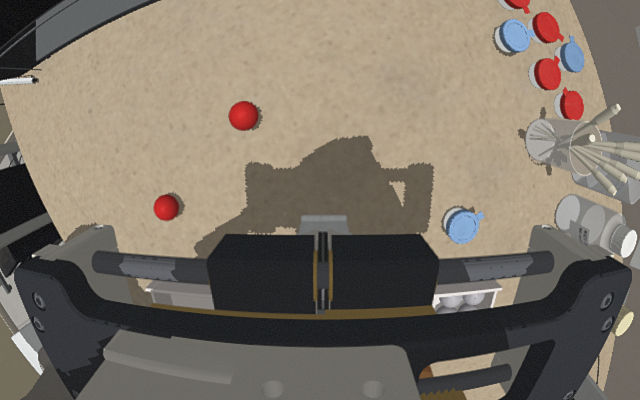

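The estimates agree within calibration: ball at y ≈ 0 to +2.5 mm and x ≈ -73 mm. I'll use y = +1.5, so I lower behind the ledge and approach.

```bash
python3 -m jog '[{"gripper":0,"translation":[0,1,30],"roll":0},{"gripper":0,"translation":[0,1,55],"roll":0},{"gripper":0,"translation":[0,1,64],"roll":0},{"gripper":0,"translation":[0,1,64],"roll":0},{"gripper":0,"translation":[-15,1,64],"roll":0},{"gripper":0,"translation":[-28,1,64],"roll":0},{"gripper":0,"translation":[-28,1,64],"roll":0}]'
python3 - <<'E'
from h import *
go(-.0565,.0015,.074)
s=r.grab_frame('scene');cv2.imwrite('pics/s5.png',cv2.resize(s[150:240,250:370],(720,540),interpolation=cv2.INTER_CUBIC)[:,:,::-1])
E
```

```text
time: 5.75
position: [0.634, 0.0962, 0.0762]
tool_rot: [0.001, 0.858, 0.514, 0.0]
wrist_force: [-0.2, -0.6, 0.1]
gripper_width: 0.0002
grip_force: 0.0
t 5.75 at [-103.1    2.9   76.2] need mm [-46.6  -1.3   2.2] toolY deg -28.123894027482763 F [-0.2 -0.6  0.1] w 0.00016300215622900563
```

View pics/s5.png

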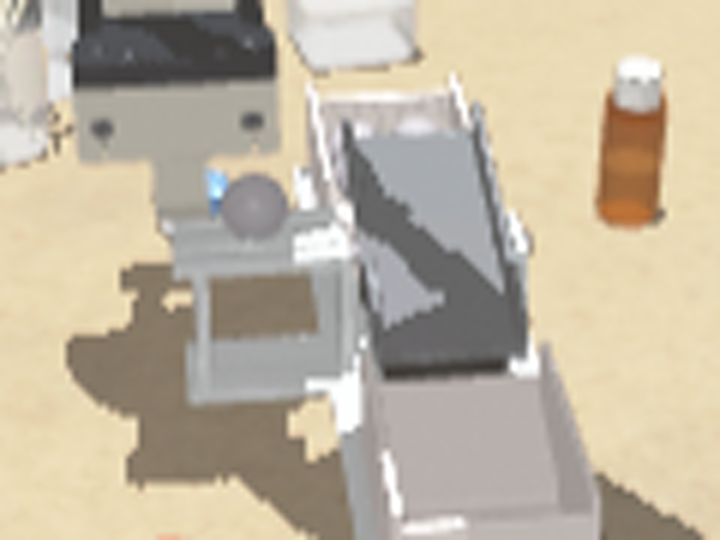

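The finger stands behind the ball at (180,190), its tip just above the ledge, and the gate leans to the empty tray. I push now and then withdraw.

```bash
python3 -m jog '[{"gripper":0,"translation":[0,-1,2],"roll":0},{"gripper":0,"translation":[-6,-1,2],"roll":0},{"gripper":0,"translation":[-14,-1,2],"roll":0},{"gripper":0,"translation":[-23,-1,2],"roll":0},{"gripper":0,"translation":[-32,-1,2],"roll":0},{"gripper":0,"translation":[-41,-1,2],"roll":0},{"gripper":0,"translation":[-46,-1,2],"roll":0},{"gripper":0,"translation":[-46,-1,2],"roll":0},{"gripper":0,"translation":[-30,-1,2],"roll":0},{"gripper":0,"translation":[0,-1,2],"roll":0},{"gripper":0,"translation":[10,-1,-40],"roll":0},{"gripper":0,"translation":[20,-1,-60],"roll":0}]'
python3 -m jog '[{"gripper":0,"translation":[0,0,-10],"roll":0},{"gripper":0,"translation":[0,0,-10],"roll":0},{"gripper":0,"translation":[0,0,-10],"roll":0},{"gripper":0,"translation":[0,0,-10],"roll":0},{"gripper":0,"translation":[0,0,-10],"roll":0},{"gripper":0,"translation":[0,0,-10],"roll":0},{"gripper":0,"translation":[0,0,-10],"roll":0},{"gripper":0,"translation":[0,0,-10],"roll":0},{"gripper":0,"translation":[0,0,-10],"roll":0},{"gripper":0,"translation":[0,0,-10],"roll":0}]'|head -1
python3 - <<'E'
from h import *
s=r.grab_frame('scene');cv2.imwrite('pics/s6.png',cv2.resize(s[140:265,240:400],(720,562),interpolation=cv2.INTER_CUBIC)[:,:,::-1])
E
```

```text
time: 7.0
position: [0.6441, 0.1185, 0.1372]
tool_rot: [0.001, 0.857, 0.516, 0.002]
wrist_force: [0.9, 0.2, 0.4]
gripper_width: 0.0007
grip_force: 0.0
time: 8.0
```

View pics/s6.png

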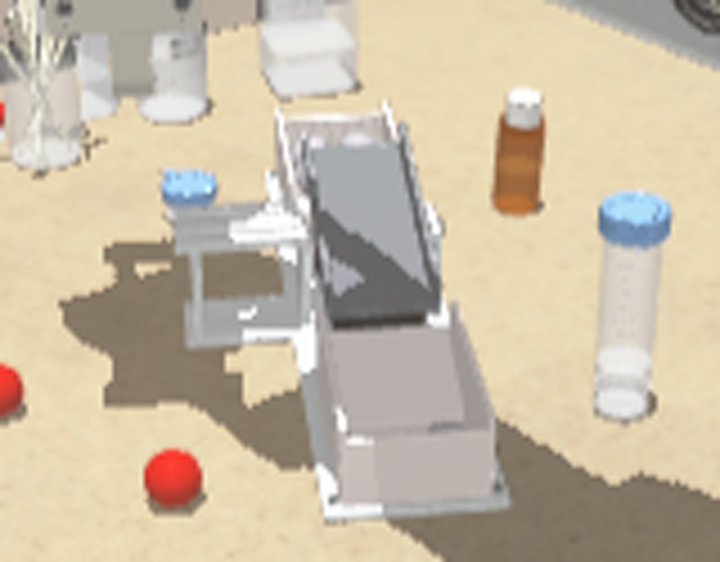

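The ball has left the ledge and is presumably hidden behind the tray's 44 mm outer wall. I move the arm clear at height and check the empty tray numerically in the top view.

```bash
python3 -m jog '[{"gripper":0,"translation":[0,0,-45],"roll":0},{"gripper":0,"translation":[0,0,-80],"roll":0},{"gripper":0,"translation":[-45,7,-80],"roll":0},{"gripper":0,"translation":[-90,14,-80],"roll":0},{"gripper":0,"translation":[-135,21,-80],"roll":0},{"gripper":0,"translation":[-180,28,-80],"roll":0},{"gripper":0,"translation":[-225,35,-80],"roll":0},{"gripper":0,"translation":[-270,42,-80],"roll":0},{"gripper":0,"translation":[-315,50,-80],"roll":0},{"gripper":0,"translation":[-360,57,-80],"roll":0},{"gripper":0,"translation":[-405,64,-80],"roll":0},{"gripper":0,"translation":[-438,70,-80],"roll":0}]'|head -2
python3 -m jog '[{"gripper":0,"translation":[0,0,0],"roll":0},{"gripper":0,"translation":[0,0,0],"roll":0},{"gripper":0,"translation":[0,0,0],"roll":0}]'|head -1
python3 - <<'E'
from h import *
f=r.grab_frame('top')[:,:,::-1].copy();g0=cv2.imread('pics/top0.png');cv2.imwrite('pics/t7.png',f)
for z,Yc,nm in((.023,-.157,'empty tray'),(.079,0,'seat')):
    print(nm,'px',proj('top',O+Yc*Y+(-.0725*X if nm=='seat' else 0)+[0,0,z]))
g=cv2.cvtColor(f,cv2.COLOR_BGR2GRAY).astype(int);h=cv2.cvtColor(g0,cv2.COLOR_BGR2GRAY).astype(int)
for nm,D in(('darker',h-g),('brighter',g-h)):
    m=(D>30).astype(np.uint8);m[:90]=0;m[290:]=0;m[:,:280]=0;m[:,460:]=0
    n,l,s,c=cv2.connectedComponentsWithStats(m)
    for k in range(1,n):
        if s[k,4]>25:
            p=onz('top',*c[k],.023)-O;print(nm,s[k],c[k].round(1),'sorter',np.round([p@X,p@Y],4))
def cen(im,col,b):
    q=cv2.cvtColor(im,cv2.COLOR_BGR2HSV);m=cv2.inRange(q,*col);M=np.zeros_like(m);M[b[1]:b[3],b[0]:b[2]]=1;y,x=np.nonzero(m*M);return x.mean().round(1),y.mean().round(1)
bl=((95,80,60),(125,255,255));am=((0,120,20),(15,255,140))
for nm,c,b in(('cup',bl,(325,85,365,120)),('tube',bl,(360,250,410,290)),('drop',am,(415,140,455,175))):print(nm,cen(g0,c,b),cen(f,c,b))
E
```

```text
time: 9.25
position: [0.4972, -0.3061, 0.2251]
time: 9.55
empty tray px (np.float64(314.12920333045145), np.float64(259.5817754573121))
seat px (np.float64(319.7150813248435), np.float64(167.94133370160566))
darker [361 151  21  11  28] [371.2 156.1] sorter [-0.0008  0.0759]
darker [442 261  18  29 277] [453.7 278.7] sorter [ 0.2532 -0.0572]
darker [311 262  16  15 166] [318.9 268.9] sorter [ 0.017  -0.1682]
brighter [312 160  16  16 179] [319.5 167.6] sorter [-0.0794  0.0063]
brighter [322 192  11  18  44] [326.7 201.6] sorter [-0.0339 -0.0458]
cup (np.float64(344.9), np.float64(104.3)) (np.float64(344.8), np.float64(104.3))
tube (np.float64(381.5), np.float64(271.1)) (np.float64(381.5), np.float64(271.1))
drop (np.float64(429.8), np.float64(162.2)) (np.float64(429.7), np.float64(162.4))
```

The new ball-sized spot lies at sorter (17, -168) mm, inside the empty tray. The seat is empty, the bystanders have not moved, and the arm is clear. I'm handing in.

```bash
python3 -c "
from bench import r
print(r.job_done())"
```

```text
the job is handed in; nothing more can be done
None
```

I rocked the gate over to the empty tray and pushed the ball off its ledge; it rolled into the empty tray by itself. The top view puts it at about (17, -168) mm in the sorter's frame, the bystanders have not moved, and I handed the job in at about 9.6 s without a verdict coming back.

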